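# Weigh out a batch of clamp nuts on the spring scale

## Robot

A 6-joint arm with a two-finger parallel gripper is mounted at the origin on the work surface. World frame = base frame: x ahead of the robot, y to its left, z up, the work surface at z = 0. Lengths are in m, angles in rad, forces in N, time in s.
With the tool pointing down it reaches from about 0.35 to 0.775 m from the base axis. Payload 5.5 kg.
Tool frame: the origin (TCP) lies at the very end of the fingers, on their centre line; the grasp point (between the pads) lies 19 mm behind it (env.grip_point_offset is the distance from the TCP to the grasp point, in m); z points along the fingers, y is the line along which they close (so a half turn about z gives the same grasp; the last joint's range is limited). The gripper opens to 85 mm and grips with 20 to 120 N. Pads are 22 mm wide; open, the fingers measure 114 mm over their backs; the gripper's body (76 mm by 85 mm) begins 54 mm behind the grasp point. The pads swing forward as they close: fully open they stand 13 mm farther back than shut.
Start: joints at [-1.473, 0.313, 0.046, 1.304, 0, 1.431], TCP at [0.135, -0.559, 0.231] pointing down, gripper open.
Joint ranges: [-2.76, 2.76], [-0.86, 1.69], [-1.03, 1.26], [-2.2, 2.34], [-1.47, 1.5], [-3.14, 3.14]. Speed limits (rad/s): [2.57, 2.57, 3.14, 3.14, 3.14, 3.14].

## Interface

Orientations are given as a unit quaternion [x, y, z, w].
In Python, from station import env gives the robot as it stands. The module is installed in compiled form; this text tells all that it offers.
- The arm moves only by the tool jog_arm, never from a script. Its argument "moves" is a list of rows, each an object of numbers: "tx", "ty", "tz": the shift along the tool's x, y, z in m; "wx", "wy", "wz": the turn, a rotation vector about the tool's x, y, z in rad. A call has 1 to 12 rows; each row is the pose to reach, as a shift and turn from the pose commanded when the call began, along the tool's axes at that moment; what a row does not reach only later rows make up. A row lasts 1/10 s, in which the tool goes at most 50 mm and 8.59 degrees, less where a joint would pass 70% of its speed; a pose out of reach is approached as far as the arm can. A call with a gripper value outside its range is refused whole. "grip" is the closure, from -1 (fully open) to 1 (shut), set as the call begins (left out, the last holds). The fingers move at their own pace and stop on an object; "newtons" is the grip in N (left out, the last holds). Time passes only in rows, so rows that repeat a pose let the fingers close. It gives the time, the measured TCP pose, the force, the opening and the grip force at its end, in the units of the state.
- env.sense(): the state, without advancing time (a new reading comes with each control period).
- env.capture(name): name is "side" or "top"; returns the picture (400x640x3 uint8, red, green, blue); there is no depth.
- env.camera_model(name): a dict with "fx", "fy", "cx", "cy" (pixels), "R" (3x3) and "t" (3): a world point X has camera coordinates R X + t. Camera axes: x right, y down, z forward; pixel columns grow to the right and rows downward; lengths in m; the calibration is good to about 2 mm. A picture is of the moment at which its call begins. camera_model takes no time and is no camera call.
- env.job_done(): hands the job in; it is judged then, once.
The state is a dict: "time": time; "q": joint angles; "qvel": joint speeds; "effort": joint torques, N m; "tool_pos": TCP position; "eef_rot": TCP orientation; "force": force on the tool from outside, world axes, zero at the start; "wrist_torque": the same for the moment, N m; "grip_width": opening from 0.0 (shut) to 1.0 (fully open); "finger_force": force on a finger pad.
Only numpy, scipy, OpenCV 4.12 (cv2) and the standard library are available. Lean on these libraries where they do the work, as an engineer would, in place of code of your own. Each camera call takes 0.05 s, during which the arm holds its last target. There are 200 camera calls.

## Task

Slide the spring scale along its rail by the handle post until its pan stands under the spout of the tipping tray, then press the tray's side bar down so that the nuts slide into the pan until their weight drops it onto its stop, and let the tray come back level. No nut may end up anywhere but in the pan or the tray; do not touch the nuts or the pan, and leave the other things on the bench where they are.

Things in the scene. Friction and masses are not known exactly. Their poses are not given: they have to be found in the camera images.
- rail: the straight guide rail, fixed to the bench, 150 wide and 560 long; origin at the middle of its underside on the bench (z = 0); its y axis runs along the rail (the way the carriage slides), its x axis points across it, away from the robot
- carriage (a joint): the spring scale's carriage along the rail, in m: 0 at the end towards the rail's -y, growing as it slides towards the rail's +y, up to 0.30. The pan's centre lies at rail y = value - 0.15, rail x = 0. It stays where it is left (about 3 N of friction)
- handle (a point): top centre of the carriage's plain upright steel handle post, 16 in diameter, 100 tall, its top 130 above the bench; it stands 135 to the rail's -y side of the pan's centre and moves with the carriage
- pan_floor (a point): centre of the inner floor of the round aluminium pan: 152 wide at the rim, about 104 wide at the floor, rim 41 above this point. The pan hangs from a spring round a thin column (top 230 above the bench) standing 105 from its centre on the side away from the robot. Hanging empty, its rim is 120 above the bench
- bowl: the same pan's bowl, 45 tall, wall 3; origin at the centre of its underside, 4 below the inner floor
- pan (a joint): how far the pan has sunk, in m: 0 hanging empty, 0.025 resting on the rubber stop below it. It begins to sink with about three nuts in it and reaches the stop with about five
- spout (a point): middle of the tipping tray's hinge axis, right under the tray's front lip, 160 above the bench and fixed with the stand; the nuts drop off the lip here, going towards +x of this frame (same as the rail's +x). The lip runs 45 short of the line over the pan's centre, on the robot's side of it, so the pan is under the spout when its centre has the same position along the rail as this point
- tray (a joint): tilt of the tray, rad: 0 level (resting), growing as its front goes down and its rear rises, up to 1.0. It falls back level when let go. The nuts start to slide somewhere between 0.35 and 0.7, depending on friction. The tray is a steel channel 150 long, 68 wide inside, with 30 mm walls, open at the front lip, reaching from the hinge towards the robot; its rear end rises to about 290 above the bench
- tip_bar (a point): middle of the tray's tipping bar: a round bar 16 in diameter and 55 long, parallel to the hinge axis, carried out on an arm beside the tray, 135 to the +y side of the spout and 80 in front of the hinge. It is at hinge height when the tray is level and swings down with the tray (80 radius about the hinge axis, 67 lower at full tilt). Pressing it down takes about 5 N
- nut0: a steel hex nut, 24 across flats, 13 thick, about 35 g, lying flat in the tray at the start; origin at the centre of its underside
- nut1: a steel hex nut, 24 across flats, 13 thick, about 35 g, lying flat in the tray at the start; origin at the centre of its underside
- nut2: a steel hex nut, 24 across flats, 13 thick, about 35 g, lying flat in the tray at the start; origin at the centre of its underside
- nut3: a steel hex nut, 24 across flats, 13 thick, about 35 g, lying flat in the tray at the start; origin at the centre of its underside
- nut4: a steel hex nut, 24 across flats, 13 thick, about 35 g, lying flat in the tray at the start; origin at the centre of its underside
- nut5: a steel hex nut, 24 across flats, 13 thick, about 35 g, lying flat in the tray at the start; origin at the centre of its underside
- nut6: a steel hex nut, 24 across flats, 13 thick, about 35 g, lying flat in the tray at the start; origin at the centre of its underside
- frame: bystander: a bare pale-wood picture frame, 200 x 150 x 18, lying flat, on the bench
- glue: bystander: a round glue bottle, 60 across, 150 tall, standing, on the bench
- offcut: bystander: a strip of wood, 22 x 120 x 18, lying by the rail on the robot's side, on the bench
- tin: bystander: a round tin, 80 across, 85 tall, standing, on the bench
- block: bystander: a cork sanding block, 70 x 45 x 30, on the bench
- brush: bystander: a flat brush lying on the bench

How it is judged:
By the outcome, as a careful person would: the job done as asked, in the order asked, and still so for the second after the job is handed in, with the robot touching nothing.
It also fails if it takes over 56 s, if anything falls off the work surface, if the arm or the gripper's body presses on something with over 40 N, if the wrist force passes 120 N, or if a joint passes its speed limit or range.

## Working session

There is one attempt and no reset: what is moved stays moved. The work goes in short steps, Python scripts to look and compute and a tool call to move; the robot and the scene stay as the last step left them, time stands still between calls to the robot, and variables do not carry over. Pictures are saved under pics/ and viewed, at most 10 in all, crops included, and the job is handed in when it is done.

Besides the shell and the picture viewer there is one more tool, called after "Emit:" in YAML: its name, and indented under it one key for each argument. jog_arm: Moves the arm, as the interface text tells. Its arguments: {"type":"object","properties":{"moves":{"type":"array"},"grip":{"type":"number"},"newtons":{"type":"number"}},"required":["moves"]}

```bash
mkdir -p pics; cat > h.py <<'E'
import numpy as np, cv2
from station import env
def cap(n,f):
    im=env.capture(n); cv2.imwrite('pics/'+f,im[:,:,::-1]); return im
def ray(n,u,v):
    c=env.camera_model(n);R=np.array(c['R']);t=np.array(c['t'])
    return -R.T@t, R.T@np.array([(u-c['cx'])/c['fx'],(v-c['cy'])/c['fy'],1])
def onz(n,u,v,z):
    o,d=ray(n,u,v); return o+d*(z-o[2])/d[2]
def proj(n,X):
    c=env.camera_model(n);p=np.array(c['R'])@np.array(X)+np.array(c['t'])
    return c['fx']*p[0]/p[2]+c['cx'],c['fy']*p[1]/p[2]+c['cy']
def two(a,b):
    (o1,d1),(o2,d2)=ray('top',*a),ray('side',*b)
    A=np.array([d1,-d2]).T;s=np.linalg.lstsq(A,o2-o1,rcond=None)[0]
    p,q=o1+s[0]*d1,o2+s[1]*d2
    return (p+q)/2,np.linalg.norm(p-q)
E
python3 - <<'E'
from h import *
cap('top','t0.png');cap('side','s0.png')
for n in('top','side'):
    o,d=ray(n,320,200);print(n,o,d)
print(env.sense())
E
```

```text
top [0.41048379 0.01325258 1.14396723] [ 0.14969124  0.00649811 -0.98877945]
side [0.29564738 0.73974245 0.96445388] [ 0.24213962 -0.64362666 -0.72605985]
{'time': 0.1, 'q': array([-1.47257200e+00,  3.13929639e-01,  4.50852346e-02,  1.30360264e+00,
       -6.54042732e-06,  1.43119524e+00]), 'qvel': array([-8.23272817e-04, -2.36600456e-03,  2.07543291e-03,  8.41498325e-05,
        6.15154942e-04, -1.75719118e-04]), 'effort': array([ 3.66209824e-03, -4.81723273e+01,  2.99246281e+01,  1.26173111e-02,
       -7.93916774e-05, -8.78109233e-06]), 'tool_pos': array([ 0.13540668, -0.55835574,  0.23049257]), 'eef_rot': array([ 9.92937873e-01,  1.18632623e-01,  1.38046143e-05, -8.25250360e-04]), 'force': array([-0.53626689, -0.07229885, -0.39786139]), 'wrist_torque': array([-0.02028799,  0.00719232,  0.00182202]), 'finger_force': 0.0, 'grip_width': 1.0010476539641717}
```

View pics/t0.png

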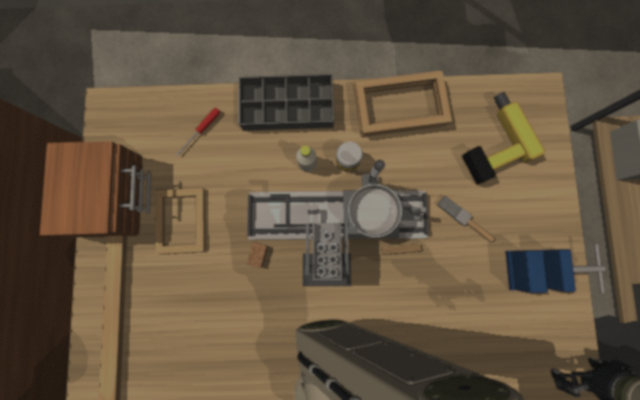

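View pics/s0.png

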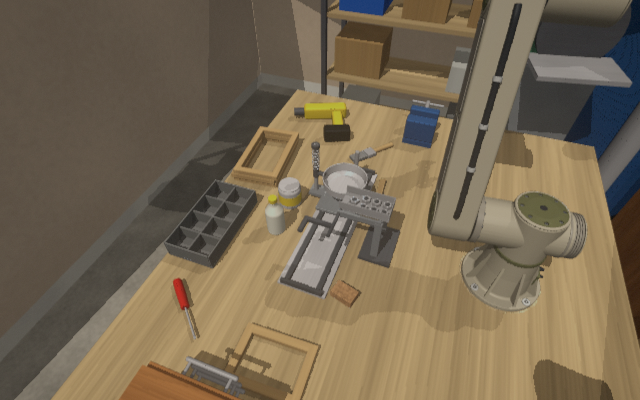

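The top view shows the rail at cols 248–428 and rows 192–238, with the pan at about (375,210). The tray is at about (327,252), the tipping bar near (283,210), and the handle to the right of the pan near (418,212). I'll enlarge both views.

```bash
python3 - <<'E'
from h import *
t=cv2.imread('pics/t0.png')[140:290,240:440];s=cv2.imread('pics/s0.png')[130:300,270:410]
cv2.imwrite('pics/tc.png',cv2.resize(t,None,fx=4,fy=4,interpolation=2))
cv2.imwrite('pics/sc.png',cv2.resize(s,None,fx=3.5,fy=3.5,interpolation=2))
for c in [(249,194),(249,238),(428,194),(428,237)]: print(c,onz('top',*c,0.02))
E
```

```text
(249, 194) [0.60669997 0.2440869  0.02      ]
(249, 238) [0.46822957 0.24437391 0.02      ]
(428, 194) [ 0.58921813 -0.31878071  0.02      ]
(428, 237) [ 0.45486251 -0.30932958  0.02      ]
```

View pics/tc.png

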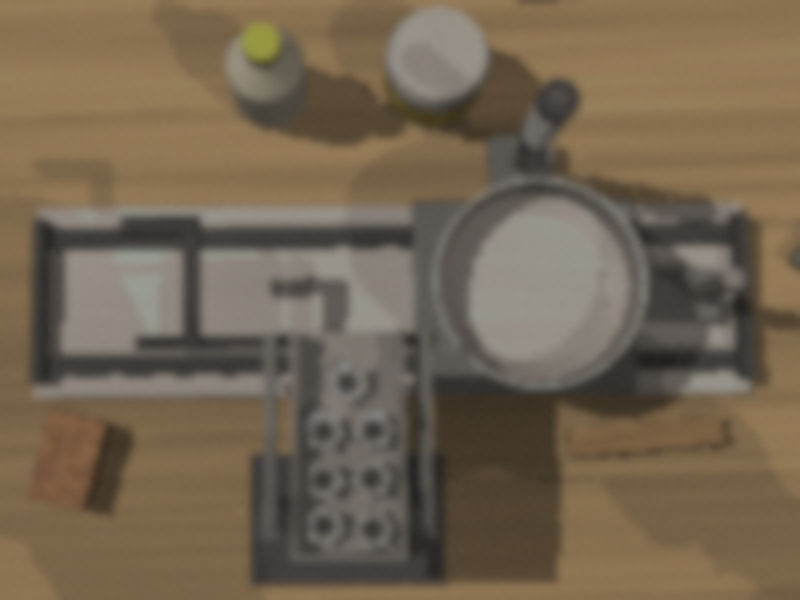

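View pics/sc.png

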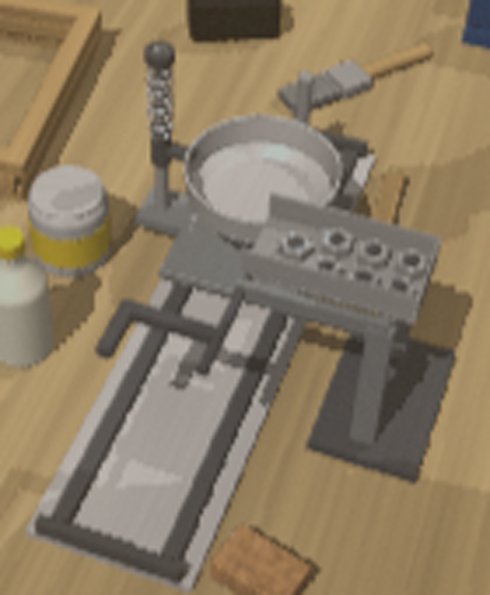

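The enlarged top view shows the lip at full-image row ~224, cols 313–342. The bar crank candidates are (270–290,196) and (307–326,211), and the handle is near (418,210). I'll check which candidate is real by projecting the predicted geometry.

```bash
python3 - <<'E'
from h import *
t=lambda x,y:(240+x/4,140+y/4)
s=lambda x,y:(270+x/3.5,130+y/3.5)
L=[onz('top',*t(*p),.19) for p in [(293,335),(408,335)]]; print('lip tops',L)
e=[onz('top',*t(*p),.02) for p in [(35,205),(748,205),(33,397),(752,390)]];print(e)
yh=(e[0]-e[1]+e[2]-e[3]);yh/=np.linalg.norm(yh);xh=np.array([yh[1],-yh[0],0])
rc=sum(e)/4;print('rail',rc,yh)
sp=(L[0]+L[1])/2;sp[2]=.16;print('spout',sp,(sp-rc)@xh,(sp-rc)@yh)
# rim ellipse centre
pc=onz('top',*t(542,283),.12);print('pan',pc,(pc-rc)@xh,(pc-rc)@yh)
def sh(n,X):
    u,v=proj(n,X);return ((u-240)*4,(v-140)*4) if n=='top' else ((u-270)*3.5,(v-130)*3.5)
b=sp+.135*yh+.08*xh
for n in('top','side'):
  for nm,X in [('bar-',b-.0275*yh),('bar+',b+.0275*yh),('spout',sp),('handle',pc-.135*yh+[0,0,.01]),('hbase',pc-.135*yh+[0,0,-.09])]: print(n,nm,sh(n,X))
print('handle two',two(t(722,283),s(304,80)))
print('bar',b, 'handle',pc-.135*yh)
print('two bar+ end',two(t(122,225),s(105,348)),two(t(195,225),s(128,310)))
E
```

```text
lip tops [array([0.49199748, 0.03920972, 0.19      ]), array([ 0.4897098 , -0.03670187,  0.19      ])]
[array([0.61553591, 0.24485998, 0.02      ]), array([ 0.59805974, -0.31626524,  0.02      ]), array([0.46443266, 0.24671259, 0.02      ]), array([ 0.45332599, -0.30922149,  0.02      ])]
rail [ 0.53283857 -0.03347854  0.02      ] [0.0255792 0.9996728 0.       ]
spout [0.49085364 0.00125392 0.16      ] -0.04285962259775425 0.03364715791158117
pan [ 0.52970268 -0.13699653  0.12      ] -0.0004869593682392229 -0.10356433579400509
top bar- (np.float64(193.34304975006648), np.float64(223.5908544848652))
top bar+ (np.float64(113.69319908537318), np.float64(224.01646756722153))
top spout (np.float64(350.04003480370375), np.float64(338.7182807165616))
top handle (np.float64(736.1520181736614), np.float64(280.35258851547223))
top hbase (np.float64(700.6867730674335), np.float64(296.12928183329814))
side bar- (np.float64(130.12265475065112), np.float64(308.5114515157927))
side bar+ (np.float64(102.85583480002597), np.float64(357.45761009650556))
side spout (np.float64(265.00272012753004), np.float64(246.08023627750765))
side handle (np.float64(311.5610439742385), np.float64(74.79090459138789))
side hbase (np.float64(304.83668453316704), np.float64(147.60671197637032))
handle two (array([ 0.52783519, -0.2613027 ,  0.13027904]), np.float64(0.006446633790414777))
bar [0.57428066 0.13416341 0.16      ] handle [ 0.52624949 -0.27195236  0.12      ]
two bar+ end (array([0.57437931, 0.15549097, 0.16462992]), np.float64(0.002075952607654939)) (array([0.57439819, 0.10613572, 0.15674963]), np.float64(0.0026284782782162092))
```

Emit:
jog_arm:
  moves:
    - {"tx": 0.449,"ty": -0.191,"tz": 0.03,"wz": -1.307}
    - {"tx": 0.449,"ty": -0.191,"tz": 0.03,"wz": -1.307}
    - {"tx": 0.449,"ty": -0.191,"tz": 0.03,"wz": -1.307}
    - {"tx": 0.449,"ty": -0.191,"tz": 0.03,"wz": -1.307}
    - {"tx": 0.449,"ty": -0.191,"tz": 0.03,"wz": -1.307}
    - {"tx": 0.449,"ty": -0.191,"tz": 0.03,"wz": -1.307}
    - {"tx": 0.449,"ty": -0.191,"tz": 0.03,"wz": -1.307}
    - {"tx": 0.449,"ty": -0.191,"tz": 0.03,"wz": -1.307}
    - {"tx": 0.449,"ty": -0.191,"tz": 0.03,"wz": -1.307}
    - {"tx": 0.449,"ty": -0.191,"tz": 0.03,"wz": -1.307}
    - {"tx": 0.449,"ty": -0.191,"tz": 0.03,"wz": -1.307}
    - {"tx": 0.449,"ty": -0.191,"tz": 0.03,"wz": -1.307}
  grip: -1

```text
validation failed for argument at $.mo...
```

Emit:
jog_arm:
  moves:
    - {"tx": 0.045,"ty": -0.019,"tz": 0.0,"wx": 0,"wy": 0,"wz": -0.13}
    - {"tx": 0.09,"ty": -0.038,"tz": 0.0,"wx": 0,"wy": 0,"wz": -0.26}
  grip: -1

```text
time: 0.3
tool_pos: [0.2137, -0.5005, 0.2304]
eef_rot: [0.969, 0.247, 0.0, -0.001]
force: [0.9, -0.6, 0.1]
grip_width: 0.998
finger_force: 0.0
```

Emit:
jog_arm:
  moves:
    - {"tx": 0.045,"ty": -0.006,"tz": 0,"wx": 0,"wy": 0,"wz": -0.13}
    - {"tx": 0.09,"ty": -0.012,"tz": 0,"wx": 0,"wy": 0,"wz": -0.26}
    - {"tx": 0.135,"ty": -0.019,"tz": 0,"wx": 0,"wy": 0,"wz": -0.39}
    - {"tx": 0.18,"ty": -0.025,"tz": 0,"wx": 0,"wy": 0,"wz": -0.52}
    - {"tx": 0.225,"ty": -0.032,"tz": 0,"wx": 0,"wy": 0,"wz": -0.65}
    - {"tx": 0.27,"ty": -0.038,"tz": 0.01,"wx": 0,"wy": 0,"wz": -0.78}
    - {"tx": 0.315,"ty": -0.045,"tz": 0.02,"wx": 0,"wy": 0,"wz": -0.91}
    - {"tx": 0.36,"ty": -0.051,"tz": 0.03,"wx": 0,"wy": 0,"wz": -1.047}
    - {"tx": 0.386,"ty": -0.055,"tz": 0.03,"wx": 0,"wy": 0,"wz": -1.047}
    - {"tx": 0.386,"ty": -0.055,"tz": 0.03,"wx": 0,"wy": 0,"wz": -1.047}

```text
time: 1.3
tool_pos: [0.5288, -0.2653, 0.2]
eef_rot: [0.715, 0.7, 0.0, -0.001]
force: [-0.0, -0.8, -0.7]
grip_width: 0.996
finger_force: 0.0
```

```bash
python3 - <<'E'
from h import *
t=cap('top','t1.png')[130:300,280:460];s=cap('side','s1.png')[60:260,270:480]
a=cv2.resize(t,(400,378),interpolation=2);b=cv2.resize(s,(397,378),interpolation=2)
cv2.imwrite('pics/m1.png',np.hstack([a,b])[:,:,::-1])
print(env.sense()['tool_pos'],env.sense()['eef_rot'])
E
```

```text
[ 0.52681616 -0.26745617  0.20063319] [ 7.15732888e-01  6.98373770e-01 -3.69858741e-04 -6.11302440e-04]
```

View pics/m1.png

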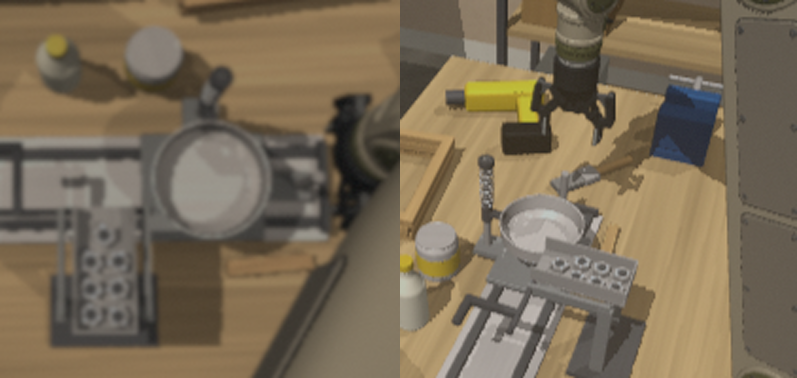

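```bash
python3 - <<'E'
from h import *
for p in [(.527,-.267,.2),(.567,-.267,.21),(.487,-.267,.21),(.527,-.267,.13),(.527,-.267,.04)]:
  print(p,np.round(proj('top',p),1),np.round(proj('side',p),1))
t=cv2.imread('pics/t1.png')[185:240,385:450];s=cv2.imread('pics/s1.png')[100:190,330:400]
cv2.imwrite('pics/m2.png',np.hstack([cv2.resize(t,(390,330),interpolation=2),cv2.resize(s,(257,330),interpolation=2)]))
E
```

```text
(0.527, -0.267, 0.2) [429.4 206.6] [359.9 136.2]
(0.567, -0.267, 0.21) [429.5 190.9] [348.9 131.4]
(0.487, -0.267, 0.21) [431.7 221.5] [371.5 136.2]
(0.527, -0.267, 0.13) [422.3 209.9] [358.4 152.2]
(0.527, -0.267, 0.04) [414.4 213.5] [356.7 171. ]
```

View pics/m2.png

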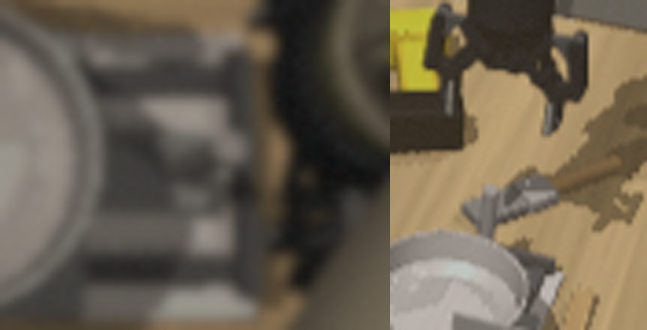

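The post top is at (424,211) in the top view and (357,152) in the side view. That agrees with (0.527, -0.268), so I'll descend.

Emit:
jog_arm:
  moves:
    - {"tx": 0,"ty": 0,"tz": 0.03,"wx": 0,"wy": 0,"wz": 0}
    - {"tx": 0,"ty": 0,"tz": 0.06,"wx": 0,"wy": 0,"wz": 0}
    - {"tx": 0,"ty": 0,"tz": 0.085,"wx": 0,"wy": 0,"wz": 0}
    - {"tx": 0,"ty": 0,"tz": 0.105,"wx": 0,"wy": 0,"wz": 0}
    - {"tx": 0,"ty": 0,"tz": 0.11,"wx": 0,"wy": 0,"wz": 0}
    - {"tx": 0,"ty": 0,"tz": 0.11,"wx": 0,"wy": 0,"wz": 0}

```text
time: 2.0
tool_pos: [0.5256, -0.2686, 0.0908]
eef_rot: [0.717, 0.697, -0.0, -0.001]
force: [0.9, 0.3, 0.4]
grip_width: 1.002
finger_force: 0.0
```

Emit:
jog_arm:
  moves:
    - {"tx": 0,"ty": 0,"tz": 0,"wx": 0,"wy": 0,"wz": 0}
    - {"tx": 0,"ty": 0,"tz": 0,"wx": 0,"wy": 0,"wz": 0}
    - {"tx": 0,"ty": 0,"tz": 0,"wx": 0,"wy": 0,"wz": 0}
    - {"tx": 0,"ty": 0,"tz": 0,"wx": 0,"wy": 0,"wz": 0}
    - {"tx": 0,"ty": 0,"tz": 0,"wx": 0,"wy": 0,"wz": 0}
    - {"tx": 0,"ty": 0,"tz": 0,"wx": 0,"wy": 0,"wz": 0}
    - {"tx": 0,"ty": 0,"tz": 0,"wx": 0,"wy": 0,"wz": 0}
    - {"tx": 0,"ty": 0,"tz": 0,"wx": 0,"wy": 0,"wz": 0}
  grip: 1
  newtons: 25

```text
time: 2.8
tool_pos: [0.532, -0.2686, 0.0926]
eef_rot: [0.715, 0.699, 0.003, 0.004]
force: [13.4, 2.0, -3.6]
grip_width: 0.177
finger_force: 28.1
```

Emit:
jog_arm:
  moves:
    - {"tx": 0,"ty": 0.006,"tz": 0,"wx": 0,"wy": 0,"wz": 0}
    - {"tx": 0.01,"ty": 0.006,"tz": 0,"wx": 0,"wy": 0,"wz": 0}
    - {"tx": 0.025,"ty": 0.006,"tz": 0,"wx": 0,"wy": 0,"wz": 0}
    - {"tx": 0.04,"ty": 0.006,"tz": 0,"wx": 0,"wy": 0,"wz": 0}
    - {"tx": 0.055,"ty": 0.006,"tz": 0,"wx": 0,"wy": 0,"wz": 0}
    - {"tx": 0.07,"ty": 0.006,"tz": 0,"wx": 0,"wy": 0,"wz": 0}
    - {"tx": 0.085,"ty": 0.006,"tz": 0,"wx": 0,"wy": 0,"wz": 0}
    - {"tx": 0.1,"ty": 0.006,"tz": 0,"wx": 0,"wy": 0,"wz": 0}
    - {"tx": 0.115,"ty": 0.006,"tz": 0,"wx": 0,"wy": 0,"wz": 0}
    - {"tx": 0.128,"ty": 0.006,"tz": 0,"wx": 0,"wy": 0,"wz": 0}
    - {"tx": 0.137,"ty": 0.006,"tz": 0,"wx": 0,"wy": 0,"wz": 0}
    - {"tx": 0.137,"ty": 0.006,"tz": 0,"wx": 0,"wy": 0,"wz": 0}

```text
time: 4.0
tool_pos: [0.5351, -0.13, 0.0924]
eef_rot: [0.716, 0.698, -0.001, -0.001]
force: [-5.5, 2.6, 10.3]
grip_width: 0.176
finger_force: 28.2
```

```bash
python3 - <<'E'
from h import *
t=cap('top','t2.png')[130:300,230:430];s=cap('side','s2.png')[110:280,260:420]
cv2.imwrite('pics/m3.png',np.hstack([cv2.resize(t,(440,374),interpolation=2),cv2.resize(s,(352,374),interpolation=2)])[:,:,::-1])
print(env.sense())
E
```

```text
{'time': 4.1, 'q': array([-3.84417906e-01,  3.49054104e-01, -2.56291879e-01,  9.67529193e-01,
        1.69271377e-05,  1.21145590e+00]), 'qvel': array([-5.27956067e-03,  2.10342151e-03,  2.36960413e-03, -1.72088967e-03,
       -1.92125913e-05, -1.91159646e-04]), 'effort': array([ -0.7836106 , -42.17442155,  27.08149016,  -2.78897926,
        -0.16508386,   0.04793262]), 'tool_pos': array([ 0.53503187, -0.1301404 ,  0.09242924]), 'eef_rot': array([ 7.15916812e-01,  6.98184816e-01, -4.09926249e-04, -9.55215186e-04]), 'force': array([-5.63851863,  3.11858755, 11.27645598]), 'wrist_torque': array([0.54640636, 1.09210408, 0.01961019]), 'finger_force': 28.193299770355225, 'grip_width': 0.18028660152814915}
```

View pics/m3.png

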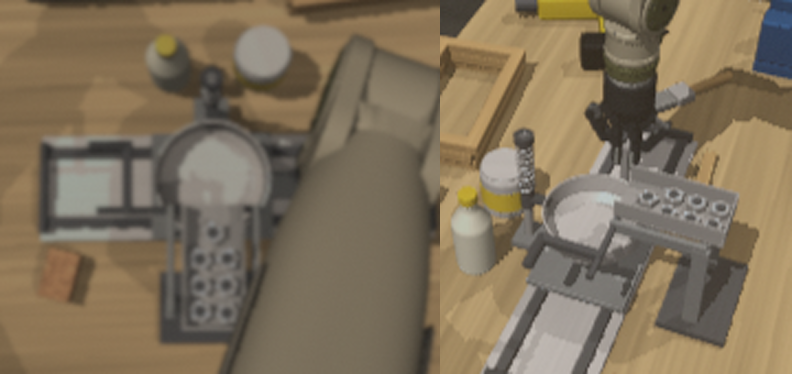

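The pan rim spans cols 156–273 in the crop, which puts its centre at full-image (327.5,210). The tray centreline is at about col 213 in the crop, so they look aligned; a quick numeric check follows.

```bash
python3 - <<'E'
from h import *
g=cv2.imread('pics/t2.png')[180:216,290:365]
cv2.imwrite('pics/m4.png',cv2.resize(g,None,fx=9,fy=9,interpolation=2))
for u in(326.5,327.5,328.5):print(u,onz('top',u,210,.12))
E
```

```text
326.5 [0.53611078 0.00229989 0.12      ]
327.5 [ 0.53602371 -0.0005493   0.12      ]
328.5 [ 0.53593664 -0.00339831  0.12      ]
```

View pics/m4.png

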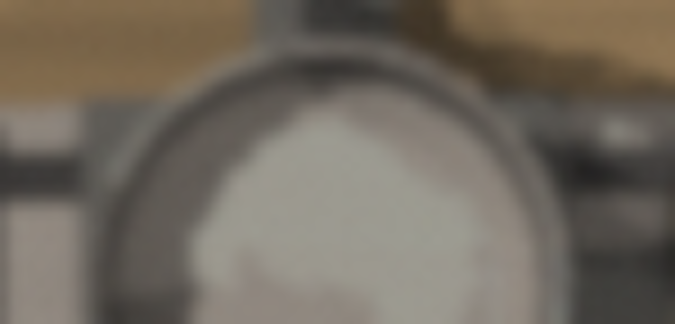

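The pan is aligned to about 1 mm (picture shows the rim at cols 92–575 of the crop, centred at 327.0 in the full image). Release and rise.

Emit:
jog_arm:
  moves:
    - {"tx": 0,"ty": 0,"tz": 0,"wx": 0,"wy": 0,"wz": 0}
    - {"tx": 0,"ty": 0,"tz": 0,"wx": 0,"wy": 0,"wz": 0}
    - {"tx": 0,"ty": 0,"tz": 0,"wx": 0,"wy": 0,"wz": 0}
    - {"tx": 0,"ty": 0,"tz": 0,"wx": 0,"wy": 0,"wz": 0}
    - {"tx": 0,"ty": 0,"tz": 0,"wx": 0,"wy": 0,"wz": 0}
    - {"tx": 0,"ty": 0,"tz": -0.03,"wx": 0,"wy": 0,"wz": 0}
    - {"tx": 0,"ty": 0,"tz": -0.06,"wx": 0,"wy": 0,"wz": 0}
    - {"tx": 0,"ty": 0,"tz": -0.1,"wx": 0,"wy": 0,"wz": 0}
    - {"tx": 0,"ty": 0,"tz": -0.15,"wx": 0,"wy": 0,"wz": 0}
    - {"tx": 0,"ty": 0,"tz": -0.2,"wx": 0,"wy": 0,"wz": 0}
    - {"tx": 0,"ty": 0,"tz": -0.23,"wx": 0,"wy": 0,"wz": 0}
  grip: -1

```text
time: 5.2
tool_pos: [0.5371, -0.1316, 0.3255]
eef_rot: [0.716, 0.698, 0.001, 0.002]
force: [0.7, 0.0, -0.2]
grip_width: 0.999
finger_force: 0.0
```

Emit:
jog_arm:
  moves:
    - {"tx": 0.04,"ty": 0.005,"tz": 0,"wx": 0,"wy": 0,"wz": 0}
    - {"tx": 0.08,"ty": 0.01,"tz": 0,"wx": 0,"wy": 0,"wz": 0}
    - {"tx": 0.12,"ty": 0.015,"tz": 0,"wx": 0,"wy": 0,"wz": 0}
    - {"tx": 0.16,"ty": 0.02,"tz": 0,"wx": 0,"wy": 0,"wz": 0}
    - {"tx": 0.2,"ty": 0.025,"tz": 0,"wx": 0,"wy": 0,"wz": 0}
    - {"tx": 0.24,"ty": 0.028,"tz": 0.02,"wx": 0,"wy": 0,"wz": 0}
    - {"tx": 0.264,"ty": 0.028,"tz": 0.05,"wx": 0,"wy": 0,"wz": 0}
    - {"tx": 0.264,"ty": 0.028,"tz": 0.085,"wx": 0,"wy": 0,"wz": 0}
    - {"tx": 0.264,"ty": 0.028,"tz": 0.115,"wx": 0,"wy": 0,"wz": 0}
    - {"tx": 0.264,"ty": 0.028,"tz": 0.13,"wx": 0,"wy": 0,"wz": 0}
    - {"tx": 0.264,"ty": 0.028,"tz": 0.13,"wx": 0,"wy": 0,"wz": 0}
  grip: 1

```text
time: 6.3
tool_pos: [0.5694, 0.1318, 0.1882]
eef_rot: [0.716, 0.698, -0.002, -0.002]
force: [-0.8, -0.6, 0.2]
grip_width: 0.0
finger_force: 0.0
```

```bash
python3 - <<'E'
from h import *
s=cap('side','s3.png')[90:270,250:430]
cv2.imwrite('pics/m5.png',cv2.resize(s,(590,590),interpolation=2)[:,:,::-1])
print(env.sense()['tool_pos'])
E
```

```text
[0.57044107 0.13181759 0.19018244]
```

View pics/m5.png

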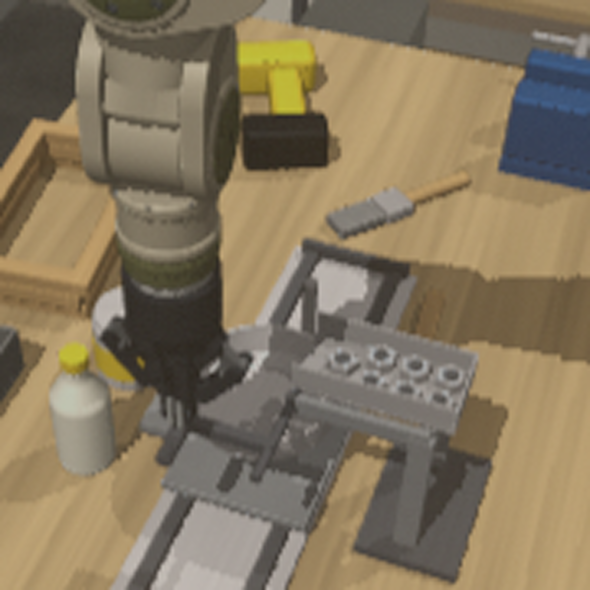

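Emit:
jog_arm:
  moves:
    - {"tx": 0,"ty": 0.002,"tz": 0.01,"wx": 0,"wy": 0,"wz": 0}
    - {"tx": 0,"ty": 0.002,"tz": 0.018,"wx": 0,"wy": 0,"wz": 0}
    - {"tx": 0,"ty": 0.002,"tz": 0.022,"wx": 0,"wy": 0,"wz": 0}
    - {"tx": 0,"ty": 0.002,"tz": 0.026,"wx": 0,"wy": 0,"wz": 0}
    - {"tx": 0,"ty": 0.001,"tz": 0.03,"wx": 0,"wy": 0,"wz": 0}
    - {"tx": 0,"ty": 0.001,"tz": 0.034,"wx": 0,"wy": 0,"wz": 0}
    - {"tx": 0,"ty": 0,"tz": 0.038,"wx": 0,"wy": 0,"wz": 0}
    - {"tx": 0,"ty": -0.001,"tz": 0.042,"wx": 0,"wy": 0,"wz": 0}
    - {"tx": 0,"ty": -0.002,"tz": 0.045,"wx": 0,"wy": 0,"wz": 0}
    - {"tx": 0,"ty": -0.003,"tz": 0.048,"wx": 0,"wy": 0,"wz": 0}
    - {"tx": 0,"ty": -0.003,"tz": 0.05,"wx": 0,"wy": 0,"wz": 0}
    - {"tx": 0,"ty": -0.003,"tz": 0.05,"wx": 0,"wy": 0,"wz": 0}

```text
time: 7.55
tool_pos: [0.5676, 0.132, 0.1407]
eef_rot: [0.716, 0.698, -0.001, -0.001]
force: [1.3, 0.1, 2.5]
grip_width: -0.001
finger_force: 1.7
```

Emit:
jog_arm:
  moves:
    - {"tx": 0,"ty": 0,"tz": 0.001,"wx": 0,"wy": 0,"wz": 0}
    - {"tx": 0,"ty": -0.001,"tz": 0.002,"wx": 0,"wy": 0,"wz": 0}
    - {"tx": 0,"ty": -0.001,"tz": 0.003,"wx": 0,"wy": 0,"wz": 0}
    - {"tx": 0,"ty": -0.002,"tz": 0.004,"wx": 0,"wy": 0,"wz": 0}
    - {"tx": 0,"ty": -0.002,"tz": 0.005,"wx": 0,"wy": 0,"wz": 0}
    - {"tx": 0,"ty": -0.003,"tz": 0.006,"wx": 0,"wy": 0,"wz": 0}
    - {"tx": 0,"ty": -0.003,"tz": 0.007,"wx": 0,"wy": 0,"wz": 0}
    - {"tx": 0,"ty": -0.004,"tz": 0.008,"wx": 0,"wy": 0,"wz": 0}
    - {"tx": 0,"ty": -0.004,"tz": 0.009,"wx": 0,"wy": 0,"wz": 0}
    - {"tx": 0,"ty": -0.005,"tz": 0.01,"wx": 0,"wy": 0,"wz": 0}
    - {"tx": 0,"ty": -0.005,"tz": 0.011,"wx": 0,"wy": 0,"wz": 0}
    - {"tx": 0,"ty": -0.005,"tz": 0.011,"wx": 0,"wy": 0,"wz": 0}

```text
time: 8.75
tool_pos: [0.5629, 0.132, 0.1299]
eef_rot: [0.716, 0.698, -0.0, -0.0]
force: [0.8, -0.3, 3.0]
grip_width: -0.001
finger_force: 1.5
```

```bash
cat > w.py <<'E'
import sys
from h import *
k=sys.argv[1]
s=cap('side',f's_{k}.png').astype(int);t=cap('top',f't_{k}.png').astype(int)
b=cv2.imread('pics/s3.png')[:,:,::-1].astype(int)
# change vs. tilt-free baseline over the visible pan (side view), and dark-pixel text map of pan/tray in side view
print('pan diff',(abs(s-b).sum(2)>60)[186:222,322:345].sum())
print(np.array(env.sense()['force']).round(1),env.sense()['tool_pos'].round(4))
g=s[176:236:2,318:402:2].mean(2)
print('\n'.join(''.join(' .:-=+*#%@'[min(9,int(v/22))] for v in r) for r in g))
E
python3 w.py 50
```

```text
pan diff 212
[0.2 0.1 2.9] [0.5629 0.132  0.13  ]
-+******##=--=+%%%%%%**+-::=+=+++++**#****
-=******##=-:--%%#%%%+++:::++========+****
+=*****##==-=-=%#%%%*++=::=+++++++++======
-=*****%#=--=-=%#%%#++++=+++++++++++======
:+****#%=--#=-=*+=--+++++++++++++++++=====
:+***#%*-=-%=-------+++++++++++++++++=====
:=***%%==-#%--------++*+++++++-=++=++=====
:=*****===+#-------+=-+==-*++*++++++======
:-+****=======-----*+++++*+++=++++=+======
:-*****=======----==++++++++++*+++=+======
.-+****+=====-::-+*=*+++=*++++*++++=-=====
.=#%%%%#====----=*==+++++++++++++++--=====
.+%%%%%+===+++++++++++++++++++++++=--***++
.+%%%%%==--+++++++++++++++++++++++---*****
:*%%%%+++--+++++++++++++++++++++++---+++++
.-%%%*+++=-=+=++++++++++=========----=====
..#%++++++===+=====:+++--========----=====
::%+++++++++=====---++=--=======----======
::-+=++==+===++====-=+=--=======**--======
::---:===--=====+++===--=======+**--======
+---=:===--=========++=========+*+--======
.=:::-==---============+++=====+*=--=====+
:::::===::=++#+---=========++++**=--=====*
::::===-:-==+==----=-========+++==-======*
:::::::::==--=-----=--+**+======+=-====***
:::::::-:=--------=---==+=--====-=--==+***
::::::------------=-++=-=-::======-::-+***
-:----=---------+=-+***++-::====--:::--==*
=---------------+=+*****+---====:::::--==+
+----=-----------=******=---====:::::-==-*
```

Emit:
jog_arm:
  moves:
    - {"tx": 0,"ty": 0,"tz": 0.001,"wx": 0,"wy": 0,"wz": 0}
    - {"tx": 0,"ty": -0.001,"tz": 0.002,"wx": 0,"wy": 0,"wz": 0}
    - {"tx": 0,"ty": -0.002,"tz": 0.003,"wx": 0,"wy": 0,"wz": 0}
    - {"tx": 0,"ty": -0.003,"tz": 0.004,"wx": 0,"wy": 0,"wz": 0}
    - {"tx": 0,"ty": -0.003,"tz": 0.004,"wx": 0,"wy": 0,"wz": 0}
    - {"tx": 0,"ty": -0.003,"tz": 0.004,"wx": 0,"wy": 0,"wz": 0}

```text
time: 9.45
tool_pos: [0.5599, 0.1322, 0.126]
eef_rot: [0.716, 0.698, -0.0, -0.0]
force: [0.1, 0.3, 0.9]
grip_width: -0.002
finger_force: 0.5
```

```bash
cat > w.py <<'E'
import sys
from h import *
k,p=sys.argv[1:3]
s=cap('side',f's_{k}.png').astype(int)
b=cv2.imread(f'pics/s_{p}.png')[:,:,::-1].astype(int)
d=abs(s-b).sum(2)>60
print('pan diff',d[186:215,318:350].sum(),'tray diff',d[176:215,355:400].sum())
print(np.array(env.sense()['force']).round(1),env.sense()['tool_pos'].round(4))
E
python3 w.py 55 50
```

```text
pan diff 285 tray diff 210
[-0.9  0.3  1.3] [0.56   0.1322 0.1261]
```

Emit:
jog_arm:
  moves:
    - {"tx": 0,"ty": -0.001,"tz": 0.001,"wx": 0,"wy": 0,"wz": 0}
    - {"tx": 0,"ty": -0.001,"tz": 0.002,"wx": 0,"wy": 0,"wz": 0}
    - {"tx": 0,"ty": -0.002,"tz": 0.003,"wx": 0,"wy": 0,"wz": 0}
    - {"tx": 0,"ty": -0.002,"tz": 0.0035,"wx": 0,"wy": 0,"wz": 0}
    - {"tx": 0,"ty": -0.002,"tz": 0.0035,"wx": 0,"wy": 0,"wz": 0}
    - {"tx": 0,"ty": -0.002,"tz": 0.0035,"wx": 0,"wy": 0,"wz": 0}

```text
time: 10.1
tool_pos: [0.558, 0.1322, 0.1227]
eef_rot: [0.716, 0.698, -0.0, -0.0]
force: [-1.5, -0.4, 2.6]
grip_width: -0.001
finger_force: 0.8
```

```bash
python3 w.py 60 55
```

```text
pan diff 104 tray diff 122
[-0.4 -0.3  2. ] [0.558  0.1322 0.1227]
```

Emit:
jog_arm:
  moves:
    - {"tx": 0,"ty": -0.001,"tz": 0.001,"wx": 0,"wy": 0,"wz": 0}
    - {"tx": 0,"ty": -0.002,"tz": 0.003,"wx": 0,"wy": 0,"wz": 0}
    - {"tx": 0,"ty": -0.003,"tz": 0.004,"wx": 0,"wy": 0,"wz": 0}
    - {"tx": 0,"ty": -0.003,"tz": 0.004,"wx": 0,"wy": 0,"wz": 0}
    - {"tx": 0,"ty": -0.003,"tz": 0.004,"wx": 0,"wy": 0,"wz": 0}
    - {"tx": 0,"ty": -0.003,"tz": 0.004,"wx": 0,"wy": 0,"wz": 0}
    - {"tx": 0,"ty": -0.003,"tz": 0.004,"wx": 0,"wy": 0,"wz": 0}

```text
time: 10.85
tool_pos: [0.5554, 0.1323, 0.1188]
eef_rot: [0.716, 0.698, 0.0, 0.0]
force: [0.0, 0.1, 1.4]
grip_width: 0.004
finger_force: 0.4
```

```bash
python3 w.py 65 60;python3 w.py 65b 65
python3 - <<'E'
from h import *
ims=[cv2.imread(f'pics/s_{k}.png')[165:245,310:405] for k in('50','55','60','65b')]
t=cap('top','t_65.png')[150:270,270:390,::-1]
a=[cv2.resize(i,(285,240),interpolation=2) for i in ims]
m=np.vstack([np.hstack(a[:2]),np.hstack(a[2:])])
cv2.imwrite('pics/m6.png',np.hstack([m,cv2.resize(t,(230,480),interpolation=2)]))
E
```

```text
pan diff 90 tray diff 165
[0.8 0.2 0.5] [0.5554 0.1323 0.1188]
pan diff 2 tray diff 6
[0.  0.1 1.1] [0.5554 0.1323 0.1188]
```

View pics/m6.png

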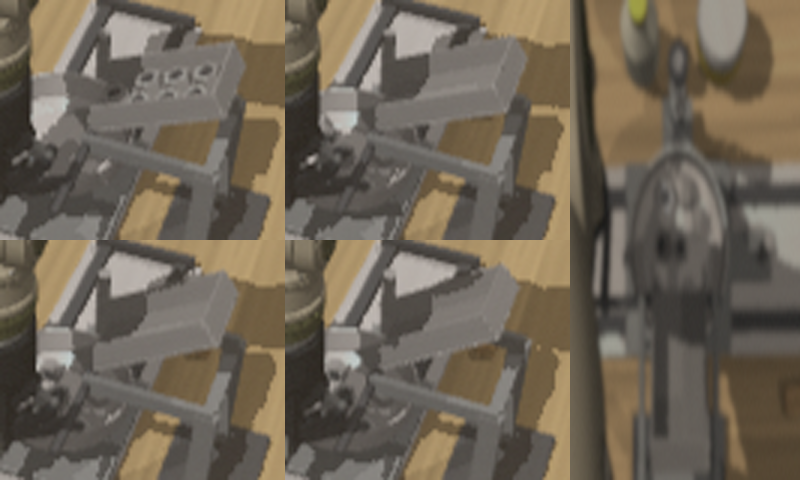

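The tray was empty from tilt ~0.55, and the nuts sit in the pan (top view, around (680,220) in the montage), with none visible on the bench or rail. Next I ease the tray back along its arc and lift clear.

Emit:
jog_arm:
  moves:
    - {"tx": 0,"ty": 0.004,"tz": -0.006,"wx": 0,"wy": 0,"wz": 0}
    - {"tx": 0,"ty": 0.007,"tz": -0.012,"wx": 0,"wy": 0,"wz": 0}
    - {"tx": 0,"ty": 0.01,"tz": -0.018,"wx": 0,"wy": 0,"wz": 0}
    - {"tx": 0,"ty": 0.012,"tz": -0.024,"wx": 0,"wy": 0,"wz": 0}
    - {"tx": 0,"ty": 0.014,"tz": -0.03,"wx": 0,"wy": 0,"wz": 0}
    - {"tx": 0,"ty": 0.016,"tz": -0.036,"wx": 0,"wy": 0,"wz": 0}
    - {"tx": 0,"ty": 0.016,"tz": -0.042,"wx": 0,"wy": 0,"wz": 0}
    - {"tx": 0,"ty": 0.016,"tz": -0.048,"wx": 0,"wy": 0,"wz": 0}
    - {"tx": 0,"ty": 0.016,"tz": -0.056,"wx": 0,"wy": 0,"wz": 0}
    - {"tx": 0,"ty": 0.016,"tz": -0.08,"wx": 0,"wy": 0,"wz": 0}
    - {"tx": 0,"ty": 0.016,"tz": -0.12,"wx": 0,"wy": 0,"wz": 0}
    - {"tx": 0,"ty": 0.016,"tz": -0.17,"wx": 0,"wy": 0,"wz": 0}

```text
time: 12.2
tool_pos: [0.5699, 0.1317, 0.2884]
eef_rot: [0.716, 0.698, -0.002, -0.001]
force: [1.0, -0.1, 0.4]
grip_width: 0.001
finger_force: 0.0
```

Emit:
jog_arm:
  moves:
    - {"tx": 0.05,"ty": 0,"tz": -0.02,"wx": 0,"wy": 0,"wz": 0}
    - {"tx": 0.1,"ty": 0,"tz": -0.04,"wx": 0,"wy": 0,"wz": 0}
    - {"tx": 0.15,"ty": -0.02,"tz": -0.05,"wx": 0,"wy": 0,"wz": 0}
    - {"tx": 0.19,"ty": -0.05,"tz": -0.05,"wx": 0,"wy": 0,"wz": 0}
    - {"tx": 0.19,"ty": -0.05,"tz": -0.05,"wx": 0,"wy": 0,"wz": 0}
    - {"tx": 0.19,"ty": -0.05,"tz": -0.05,"wx": 0,"wy": 0,"wz": 0}

```text
time: 12.8
tool_pos: [0.5249, 0.3249, 0.3391]
eef_rot: [0.715, 0.699, 0.0, 0.0]
force: [0.1, -0.5, -0.5]
grip_width: 0.0
finger_force: 0.0
```

```bash
python3 - <<'E'
from h import *
s=cap('side','s_f.png').astype(int);t=cap('top','t_f.png').astype(int)
t0=cv2.imread('pics/t0.png')[:,:,::-1].astype(int);t2=cv2.imread('pics/t2.png')[:,:,::-1].astype(int)
d=(abs(t-t2).sum(2)>90).astype(np.uint8)
n,l,st,c=cv2.connectedComponentsWithStats(d[140:290,240:345])
for i in range(1,n):
    if st[i,4]>8: print('vs t2',c[i].round()+[240,140],st[i])
# rim: bright ring rows in top & map of pan
g=t[188:232,305:352].mean(2)
print('\n'.join(''.join(' .:-=+*#%@'[min(9,int(v/22))] for v in r) for r in g))
r=(abs(t-t0).sum(2)>90).astype(np.uint8)[150:245,345:440]
n,l,st,c=cv2.connectedComponentsWithStats(r)
for i in range(1,n):
    if st[i,4]>8: print('vs t0',c[i].round()+[345,150],st[i])
print(env.sense()['tool_pos'],env.sense()['force'],env.sense()['time'])
E
```

```text
vs t2 [327. 187.] [80 46 13  2 16]
vs t2 [330. 201.] [ 75  52  28  18 209]
vs t2 [319. 213.] [ 71  64  23  20 217]
vs t2 [330. 244.] [ 78  83  23  47 552]
vs t2 [304. 240.] [ 51  87  23  29 363]
vs t2 [321. 271.] [ 80 129   3   4  10]
vs t2 [327. 271.] [ 86 129   3   5  12]
vs t2 [333. 272.] [ 91 130   4   4  13]
vs t2 [344. 277.] [103 134   2   6   9]
vs t2 [336. 288.] [ 93 146   8   4  23]
=========++++====---------=======---:::::::----
========++====---------------======---::::-----
======++===------------=====----=====----------
=========------====---=+++++==================-
=======-------=========++++++++===-===+========
======------==========+++++++**++==============
=====-------=======++++++++++++**++============
====-------========++++++=====++***+=======---=
===----=---==++=+===+++++======+****+======----
==----==--===========+++++======+****+=====--::
==---===--===---=====+++++======+*****+=====-::
=---====--===---======++++===-==++****++=====-:
----====-==+==--======++====--==++*****++====-:
---=======++++==++===+++====-===++******+=====-
--========++++++++==++*+++=====++
[... 1119 characters left out ...]
:--:::::--------------------------==-----=--:::
::::::::----------------------:::-=====--=-----
:::::::-----------------------:::-=+++=--=----:
:::::::-----------------------:::-=++=--==----:
:::::::-----------------------:::-====---=----:
::::::::---------------------::::--==----==----
vs t0 [387. 182.] [ 17  10  57  36 550]
vs t0 [376. 198.] [ 15  41  34  11 219]
vs t0 [353. 199.] [ 5 47  8  4 25]
vs t0 [346. 212.] [ 0 51  3 22 58]
vs t0 [403. 223.] [ 31  51  48  43 968]
vs t0 [368. 219.] [  7  54  43  29 556]
vs t0 [424. 209.] [78 58  3  4  9]
vs t0 [435. 219.] [87 67  8  5 32]
vs t0 [361. 236.] [ 9 84 15  5 56]
[0.52637366 0.32254328 0.33864647] [-0.33459895  0.27296541 -0.05999187] 12.9
```

```bash
python3 - <<'E'
from h import *
a=cv2.imread('pics/s2.png');b=cv2.imread('pics/s_f.png')
for (r0,r1,c0,c1) in [(190,226,301,316),(196,230,300,325)]:
    T=a[r0:r1,c0:c1];S=b[r0-10:r1+16,c0-5:c1+5]
    m=cv2.matchTemplate(S,T,cv2.TM_CCOEFF_NORMED);_,v,_,p=cv2.minMaxLoc(m);print('shift',p[0]-5,p[1]-10,round(v,2))
pan=np.array([.535,0,.12]);print('expected',np.subtract(proj('side',pan-[0,0,.025]),proj('side',pan)))
for n,rect in (('side',(175,300,275,405)),):
    d=(np.abs(a.astype(int)-b).sum(2)>110).astype(np.uint8)
    N,l,st,c=cv2.connectedComponentsWithStats(d)
    for i in range(1,N):
        if st[i,4]>12 and 150<c[i][1]<320 and 250<c[i][0]<420: print(c[i].round(),st[i])
# tray walls back level: match empty-tray side wall with s2
T=a[205:225,345:395];S=b[195:235,335:405];m=cv2.matchTemplate(S,T,cv2.TM_CCOEFF_NORMED);_,v,_,p=cv2.minMaxLoc(m);print('tray',p[0]-10,p[1]-10,round(v,2))
# carriage: column top
T=a[165:190,288:306];S=b[155:200,278:316];m=cv2.matchTemplate(S,T,cv2.TM_CCOEFF_NORMED);_,v,_,p=cv2.minMaxLoc(m);print('column',p[0]-10,p[1]-10,round(v,2))
g=b[178:236:1,300:348].mean(2)
print('\n'.join(''.join(' .:-=+*#%@'[min(9,int(v/22))] for v in r) for r in g))
E
```

```text
shift 0 5 0.49
shift 1 0 0.56
expected [-0.14647943  5.34674402]
[290. 154.] [287 152   6   6  19]
[276. 166.] [264 160  20  16 110]
[356. 178.] [346 169  22  19 288]
[283. 207.] [ 254  175   65   71 2272]
[332. 191.] [328 189   9   5  29]
[322. 212.] [311 206  22  15 124]
[331. 218.] [327 214   8  10  32]
[342. 218.] [339 217   8   4  18]
[343. 223.] [338 219  11   9  42]
[322. 231.] [319 227   6   7  22]
[349. 245.] [329 229  39  34 597]
tray 2 1 0.37
column -2 -10 0.34
::+**##***##*********************####===---=++=#
::+**#***##*********************####+===-:=++==#
::+*##***#**********************#%##===---+++==#
::+*#***##*********************##%#+=-=-:*+++==#
:.=*#***##*********************####====--#+++==#
::=*****#*********************##%#+===--*%+++==#
:.-****#**********************##%#====--#%+++=+#
..-***##*********************##%#+===--*%%+++=+*
..-+++**********************##%%#====--#%%++==++
..-===+*********************#%%%+===--*%%#++==*+
..:-===++*******************#%%*====-=%%%#++==*+
..-======+*****************#%%#====--#%%%#++==*+
..-=======****************#%%%+===-
[... 1518 characters left out ...]
::-*#########*
=-------:--=--::------------+*-=-:::+######%%##+
-:----:::::----:----------------:::-*##########=
::---:::::::::===-------------:::::=*#*+*####**=
.:--:::::::::-====*=---:-----::::::==+*+####*+=-
::--:::::::::=-==+*==----:--:::::::---+**#*+=---
::::::::::::-+---+++#===----:::::::---+*=+==----
::::::::::::=+---++*****===--:::::----++==------
::::::::::-=++=--=++++**+=+*=::::-=---==--------
:::::::::-=++++=--+++++++++*-:::-=====----------
:::::::-==++++++=-=+++++++++-::-===-=-=---------
:::::-==+++++++++==++++++++-:::-++===-----------
:::-==++++++++++++-==++++++::::=++++===---------
::-=++++++++++++++---====+-:::-+++++==----------
-==++++++++++++++=-----===::::-=====------------
```

```bash
python3 - <<'E'
from h import *
th=np.linspace(0,6.283,400)
for z in(.12,.095):
    P=np.array([proj('side',(.536+.076*np.cos(a),.0007+.076*np.sin(a),z)) for a in th])
    Q=np.array([proj('top',(.536+.076*np.cos(a),.0007+.076*np.sin(a),z)) for a in th])
    print(z,'side l,t,b',P[:,0].min(),P[:,1].min(),P[:,1].max(),'top',Q.min(0),Q.max(0))
for k in('s2','s_f'):
    c=cv2.imread(f'pics/{k}.png')[182:204,322:328].mean((1,2)).round().astype(int);print(k,c)
for k in('t2','t_f'):
    c=cv2.imread(f'pics/{k}.png')
    print(k,'row210 left',c[208:212,298:312].mean((0,2)).astype(int),'right',c[208:212,346:362].mean((0,2)).astype(int),'top',c[180:194,328:332].mean((1,2)).astype(int))
E
```

```text
0.12 side l,t,b 306.95573683872027 188.2200368563098 224.1993320821863 top [300.42129409 183.82541762] [353.74742349 236.75516614]
0.095 side l,t,b 307.195356720644 193.59299476395148 229.4903365589191 top [300.9739591  185.46793652] [353.04977345 237.17732403]
s2 [142 142 143 142 143 143 142 150 145 136 136 137 138 137 136 160 175 177
 177 177 174 174]
s_f [141 142 142 142 142 142 143 147 150 148 136 124 146 147 136 135 136 136
 136 135 155 173]
t2 row210 left [118 102  85  74  72  77  84  86  87  89  89  90  99 117] right [139 137 132 119 108 107 100  82  65  59  58  58  59  60  59  56] top [ 59  53  54  63  82  89  75  60  66  88 107 117 121 127]
t_f row210 left [121 111 109 100  81  73  76  78  78  77  78  80  81  81] right [139 136 127 113 106 108  98  78  66  64  64  63  62  62  60  60] top [ 67  62  64  68  78  93 106 105  85  77  98 119 125 119]
```

Emit:
jog_arm:
  moves:
    - {"tx": 0.03,"ty": -0.04,"tz": -0.02,"wx": 0,"wy": 0,"wz": 0}
    - {"tx": 0.06,"ty": -0.08,"tz": -0.03,"wx": 0,"wy": 0,"wz": 0}
    - {"tx": 0.09,"ty": -0.12,"tz": -0.03,"wx": 0,"wy": 0,"wz": 0}
    - {"tx": 0.12,"ty": -0.16,"tz": -0.03,"wx": 0,"wy": 0,"wz": 0}
    - {"tx": 0.15,"ty": -0.2,"tz": -0.03,"wx": 0,"wy": 0,"wz": 0}
    - {"tx": 0.15,"ty": -0.22,"tz": -0.03,"wx": 0,"wy": 0,"wz": 0}
    - {"tx": 0.15,"ty": -0.22,"tz": -0.03,"wx": 0,"wy": 0,"wz": 0}

```text
time: 13.6
tool_pos: [0.3086, 0.4785, 0.3691]
eef_rot: [0.716, 0.698, -0.0, -0.0]
force: [0.9, -0.3, 0.3]
grip_width: 0.001
finger_force: 0.0
```

```bash
python3 - <<'E'
from h import *
cap('side','s_g.png');cap('top','t_g.png')
for f,g,(x0,x1,y0,y1) in (('t0','t_g',(200,470,120,330)),('t2','t_g',(200,340,120,330)),('s0','s_g',(230,420,120,330))):
    a=cv2.imread(f'pics/{f}.png').astype(int);b=cv2.imread(f'pics/{g}.png').astype(int)
    d=(np.abs(a-b).sum(2)>100).astype(np.uint8)
    N,l,st,c=cv2.connectedComponentsWithStats(d);print(f)
    for i in range(1,N):
        if st[i,4]>8 and x0<c[i][0]<x1 and y0<c[i][1]<y1: print(c[i].round(),st[i][2:])
t=cv2.imread('pics/t_g.png',0)[186:228,300:355]
bh=cv2.morphologyEx(cv2.GaussianBlur(cv2.resize(t,None,fx=4,fy=4,interpolation=2),(5,5),0),cv2.MORPH_BLACKHAT,cv2.getStructuringElement(2,(25,25)))
_,m=cv2.threshold(bh,22,1,0);N,l,st,c=cv2.connectedComponentsWithStats(m)
print([(c[i].round().tolist(),st[i][2:].tolist()) for i in range(1,N) if st[i,4]>15])
print(env.sense()['tool_pos'])
E
```

```text
t0
[379. 165.] [10 12 83]
[373. 179.] [13  8 78]
[327. 181.] [12  8 56]
[404. 191.] [ 32  11 165]
[344. 188.] [ 9  3 22]
[374. 187.] [13  2 19]
[314. 192.] [ 30   9 144]
[389. 192.] [10  6 25]
[376. 198.] [ 34  11 223]
[329. 199.] [ 8  5 27]
[343. 206.] [12 26 90]
[353. 199.] [ 8  4 24]
[407. 216.] [ 31  28 563]
[307. 213.] [ 18  22 282]
[339. 206.] [ 4  5 15]
[369. 219.] [ 43  29 565]
[329. 212.] [ 7  7 32]
[424. 209.] [ 3  4 10]
[323. 219.] [ 4  5 15]
[435. 220.] [ 8  4 22]
[395. 237.] [ 36  12 303]
[302. 236.] [ 6  5 23]
[326. 235.] [ 4  4 12]
[360. 236.] [12  3 33]
[326. 249.] [ 4  8 17]
[332. 247.] [ 4  4 12]
[326. 261.] [ 4  8 22]
[332. 259.] [ 5  5 18]
[321. 271.] [ 3  4 10]
[327. 271.] [ 3  6 13]
[332. 272.] [ 4  4 13]
[286. 321.] [ 78  32 896]
[345. 318.] [15  6 52]
[324. 323.] [ 33   8 136]
t2
[330. 201.] [ 30  18 230]
[320. 213.] [ 23  19 222]
[326. 235.] [ 4  4 10]
[332. 259.] [ 4  4 10]
[332. 301.] [ 14  31 169]
[288. 321.] [  73   49 1876]
s0
[367. 124.] [  55   56 1071]
[318. 172.] [ 24  62 447]
[368. 161.] [ 5  6 24]
[341. 188.] [ 54  53 826]
[369. 176.] [15 24 93]
[2
[... 271 characters left out ...]
  127 5879]
[297. 222.] [ 5  3 10]
[350. 227.] [ 7 14 27]
[306. 231.] [12 17 63]
[364. 224.] [ 6  3 10]
[315. 233.] [ 19  16 142]
[357. 239.] [ 17  28 282]
[339. 242.] [ 17  19 152]
[327. 239.] [ 7  6 19]
[322. 245.] [22  8 35]
[368. 263.] [15  6 40]
[406. 280.] [ 3  7 12]
[341. 295.] [ 8  4 26]
[([109.0, 13.0], [49, 10, 292]), ([69.0, 20.0], [15, 7, 50]), ([199.0, 44.0], [9, 9, 46]), ([78.0, 53.0], [13, 11, 116]), ([217.0, 54.0], [6, 7, 39]), ([136.0, 58.0], [8, 8, 47]), ([217.0, 104.0], [7, 43, 242]), ([110.0, 102.0], [14, 14, 143]), ([70.0, 102.0], [9, 9, 57]), ([89.0, 108.0], [9, 16, 97]), ([42.0, 160.0], [11, 17, 154]), ([170.0, 156.0], [17, 12, 166])]
[0.31128664 0.47797182 0.36879791]
```

```bash
python3 -c "
from station import env
print(env.job_done())"
```

```text
the job is handed in; nothing more can be done
None
```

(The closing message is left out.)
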